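# Set up the silo loading point on the model railway

### The job

Mount the model silo upright on its round concrete pad, without tipping it over on the way: turn it so that its chute points straight across at the rails, and press it down until its base rim is flat on the pad and both side clips have snapped over it. The gondola wagon on the siding must stand on the siding rails with its middle under the chute, ready for loading. Leave the trees, paint pots and glue bottle standing where they are, and let go of everything.

Things in the scene. Friction and masses are not known exactly. Their poses are not given: they have to be found in the camera images.
- board: paved baseboard 152 (x) by 340 mm (y), fixed, flat top 20 mm above the table. Origin on the table under its middle; x away from the robot (within 0.2 rad), y along the rails. Siding rails lie flush in the paving, centre line at x = -55 mm, so a wagon slides on flat paving. A buffer stop 36 mm above the table ends them at y = -157 mm. The silo's round pad is behind the rails
- house: small model house fixed on the board on the -y side of the pad, over board x = -8 to 68, y = -160 to -74 mm, up to 106 mm above the table; origin under its middle
- pad_top (a point): centre of the top of the silo's round pad (92 mm across, 28 mm above the table), at board x = +20, y = 0, axes as the board's; 75 mm from the rails' centre line. Two clips stand at its +y and -y sides. Four lugs at 45 degrees, 9 mm high, sloped inside, guide a rim up to 3 mm off centre. Seated, the rim has 1.7 mm of play and fits at any angle
- clip_left (a joint): springy upright hook on the pad's +y side, 15 mm wide, top 17 mm above the pad; 0 at rest, + bent outward (rad, about 0.13 to let the rim pass). Its catch reaches to 33 mm from the pad's axis, underside 5.7 mm above the pad, over the seated rim. Its top slopes so a rim pushed straight down bends it; both clips together resist with 8 to 18 N
- clip_right (a joint): the same hook on the pad's -y side
- silo: model silo, ribbed metal cylinder, 56 mm across, loose, upright, 0.08 to 0.13 kg; origin at the centre of its underside, z up. Base rim 70 mm across, 5 mm thick; plain shell to grip at heights 5 to 92 mm; cone roof to 111 mm. Chute on its -x side, 20 mm wide: from the shell at heights 62 to 80 down to a spout 82 mm out, 40 to 60 high. Ladder on its +x side, 15 mm wide, 7 mm proud, full height
- chute_tip (a point): mouth of the silo's spout, facing down, 73 mm from the silo's axis along its -x and 40 mm above its underside
- gondola: open gondola wagon (brown), 181 mm long (its x) by 37 mm wide and 31 mm high, 0.09 kg, loose on the siding rails. Origin at the middle of its length and width, at the bottom of the wheels; its x axis lies along the rails (either way). It slides rather than rolls when pushed or drawn
- load_spot (a point): point on the rails' centre line straight in front of the pad (board x = -55, y = 0, on the paving 20 mm above the table); the middle of the gondola belongs here
- tree_big: loose model tree, 87 mm high, crown about 60 mm across, 83 to 93 mm from the silo's axis on the robot's side of it; origin at its foot
- tree_board: loose model tree, 77 mm high, crown about 50 mm across, standing on the board's paving on the +y side of the pad; origin at its foot
- pot_dark: loose paint pot with a dark lid, 33 mm across, 36 mm high; origin under its centre
- pot_pale: loose paint pot with a pale lid, 33 mm across, 36 mm high; origin under its centre
- glue: loose glue bottle, 42 mm across, 134 mm high; origin under its centre

How it is judged:
At the end, for the whole second after the job is handed in: Silo flat on pad (1.6 mm), centred (4 mm), upright (0.04 rad), both clips at rest (0.04 rad); chute mouth on the rail side, within 10 mm of straight across. Gondola on its wheels, middle within 15 mm of the loading spot along the rails, 6 mm across, in line (0.12 rad). Both at rest (z of silo in the frame of pad_top between -0.0016 and 0.0016 m and horizontal distance between silo and pad_top below 0.004 m and angle between silo's own z axis and vertical below 0.04 rad and value of joint each of clip_left, clip_right below 0.04 rad and y of chute_tip in the frame of pad_top between -0.01 and 0.01 m and x of chute_tip in the frame of pad_top below -0.05 m and y of gondola in the frame of load_spot between -0.015 and 0.015 m and x of gondola in the frame of load_spot between -0.006 and 0.006 m and z of gondola in the frame of load_spot between -0.003 and 0.003 m and angle between the x axis of gondola and the y axis of board, either way round below 0.12 rad and linear speed of each of silo, gondola below 0.02 m/s); the robot touches nothing.
It fails at once if a loose tree, a paint pot or the glue bottle is shifted by more than 25 mm (distance of any of tree_big, tree_board, pot_dark, pot_pale, glue from where it was at the start of the episode above 0.025 m).
It fails at once if a tree or the glue bottle is tipped over (angle between any of tree_big, tree_board, glue's own z axis and vertical above 0.6 rad).
It fails at once if the silo is tipped over (more than 0.8 rad from upright) (angle between silo's own z axis and vertical above 0.8 rad).
It also fails if it takes over 51 s, if anything falls off the work surface, if the arm or the gripper's body presses on something with over 40 N, if the wrist force passes 120 N, or if a joint passes its speed limit or range.

### The arm

A 6-joint arm with a two-finger parallel gripper is mounted at the origin on the work surface; the furniture and walls round the work are solid. World frame = base frame: x ahead of the robot, y to its left, z up, the work surface at z = 0. Lengths are in m, angles in rad, forces in N, time in s.
With the tool pointing down it reaches from about 0.375 to 0.9 m from the base axis. Payload 3.1 kg.
Tool frame: the origin (TCP) lies midway between the tips of the shut fingers; the grasp point (between the pads) lies robot.grip_depth behind it (robot.grip_depth is the distance from the TCP to the grasp point, in m); z points along the fingers, y is the line along which they close (so a half turn about z gives the same grasp; the last joint's range is limited). The gripper opens to 87 mm and grips with 3 to 60 N. Pads are 19 mm wide; open, the fingers measure 117 mm over their backs; the gripper's body (75 mm by 190 mm) begins 51 mm behind the grasp point.
Start: joints at [1.131, 0.527, 1.433, -0, 1.181, -0.178], TCP at [0.161, 0.604, 0.183] pointing down, gripper open.
Joint ranges: [-3.08, 3.08], [-0.75, 2.2], [0.22, 2.44], [-1.43, 4.57], [0, 2.65], [-2.85, 2.85]. Speed limits (rad/s): [2.79, 2.79, 3.14, 3.14, 3.14, 3.14].

### API

Orientations are given as a unit quaternion [x, y, z, w].
In Python, from rig import robot, vision gives the robot as it stands (robot), with the cameras (vision).
- The arm moves only by the shell command python3 nudge.py 'ROWS' [OPENING] [FORCE]. ROWS is a JSON list of rows, 1 to 20 of them, each written [[dx, dy, dz], turn]: dx, dy, dz in m, then a turn about the tool's z in rad; each row shifts and turns the commanded pose from where the row before left it, along the tool's axes as they then stand; what a row does not reach is not made up. A row lasts 1/12 s, in which the tool goes at most 0.0417 m and 0.125 rad, less where a joint would pass 70% of its speed; a pose out of reach is approached as far as the arm can. OPENING is the finger opening in m, set as the command begins (- or left out keeps the last). The fingers move at their own pace and stop on an object; FORCE is the grip in N (left out, the last holds). Time passes only in rows, so rows that do not move let the fingers close. It prints the time, the measured TCP pose, the force, the opening and the grip force at its end. Input that does not fit is refused with a message, and nothing moves.
- robot.get_obs(): the state, without advancing time (a new reading comes with each control period).
- vision.camera(name): name is "scene" or "side" or "wrist"; returns a dict with "img" (480x640x3 uint8, red, green, blue), "fx", "fy", "cx", "cy" (pixels), "xyz" and "attitude" of the camera in the world. Camera axes: x right, y down, z forward; pixel columns grow to the right and rows downward; lengths in m; the calibration is good to about 2 mm. A picture is of the moment at which its call begins. There is no depth.
- robot.hand_in(): hands the job in; it is judged then, once.
The state is a dict: "time": time; "q": joint angles; "joint_velocities": joint speeds; "joint_torque": joint torques, N m; "position": TCP position; "tool_rot": TCP orientation; "ft_force": force on the tool from outside, world axes, zero at the start; "moment": the same for the moment, N m; "grip_width": finger opening in m; "grip_force": force on a finger pad.
Only numpy, scipy, OpenCV 4.12 (cv2) and the standard library are available. Lean on these libraries where they do the work, as an engineer would, in place of code of your own. Each camera call takes 0.05 s, during which the arm holds its last target. There are 200 camera calls.

## Working session

There is one attempt and no reset: what is moved stays moved. The work goes in short steps, Python scripts to look and compute and a shell command to move; the robot and the scene stay as the last step left them, time stands still between calls to the robot, and variables do not carry over. Pictures are saved under pics/ and viewed, at most 10 in all, crops included, and the job is handed in when it is done.

```bash
ls; mkdir -p pics
cat > h.py <<'E'
import numpy as np, cv2
from rig import robot, vision
from scipy.spatial.transform import Rotation as R
def shot(n,f=None):
    c=vision.camera(n)
    if f: cv2.imwrite('pics/'+f,cv2.cvtColor(c['img'],cv2.COLOR_RGB2BGR))
    return c
def rot(c):
    a=np.array(c['attitude']); return a if a.shape==(3,3) else R.from_quat(a).as_matrix()
def ray(c,u,v,z):
    d=rot(c)@np.array([(u-c['cx'])/c['fx'],(v-c['cy'])/c['fy'],1]); o=np.array(c['xyz'])
    return o+d*(z-o[2])/d[2]
def proj(c,p):
    q=rot(c).T@(np.array(p)-np.array(c['xyz'])); return np.array([c['fx']*q[0]/q[2]+c['cx'],c['fy']*q[1]/q[2]+c['cy']])
E
python3 - <<'E'
from h import *
import pickle
d={}
for n in ['scene','side','wrist']:
    c=shot(n,n+'0.png'); d[n]=c; print(n,c['xyz'],c['attitude'],c['fx'],c['cx'],c['cy'])
pickle.dump(d,open('c0.pkl','wb'))
print(robot.get_obs(),robot.grip_depth)
E
```

```text
nudge.py
pics
rig.py
scene [-0.07229054 -0.55110332  0.88483259] [ 0.8732351  -0.32217144  0.13146946 -0.34114778] 516.171035246565 322.5013252907705 241.76352100797345
side [ 0.20516205 -1.06389855  1.0637114 ] [ 0.91346171 -0.07742864  0.04254687 -0.39721817] 578.4738434035492 316.54035679520945 236.46511005466934
wrist [0.089055   0.62238973 0.38310536] [0.78586477 0.60340544 0.08149499 0.10806022] 352.28803581886297 316.33549548589593 236.60576173196682
{'time': 0.15, 'q': array([ 1.13151657e+00,  5.28267767e-01,  1.43360106e+00, -9.73176688e-06,
        1.18140022e+00, -1.78498039e-01]), 'joint_velocities': array([-0.00086141, -0.00053305, -0.0056018 , -0.00112585,  0.00123917,
       -0.00036359]), 'joint_torque': array([ 1.06898067e-03, -4.40431488e+01, -1.76843083e+01,  6.33961265e-02,
        5.52997633e-02, -1.13133613e-04]), 'position': array([0.16085082, 0.60330039, 0.18198938]), 'tool_rot': array([ 1.30019814e-01,  9.91511041e-01, -7.99896053e-04, -2.50525468e-04]), 'ft_force': array([-0.94066345, -0.20363423,  0.00916553]), 'moment': array([-0.01501462,  0.01121104, -0.03726755]), 'grip_force': 0.0, 'grip_width': 0.0871607024742418} 0.0187
```

View pics/scene0.png

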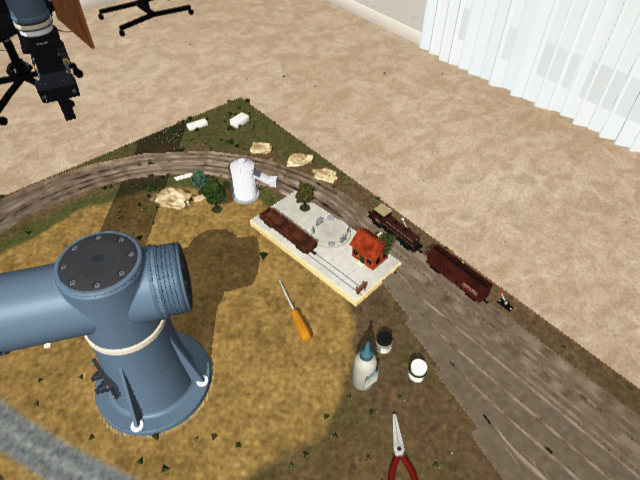

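View pics/side0.png

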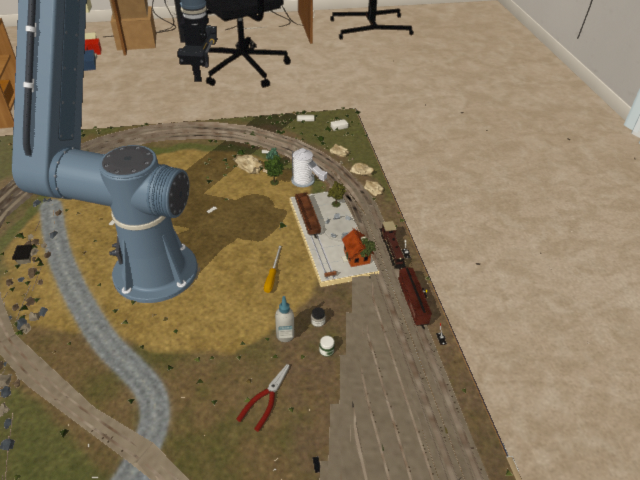

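The scene view shows the silo at about (245,180) with its chute towards (270,181). The board spans (250,222) to (400,265), with the gondola at (288,230), the pad at (330,230), the trees at (215,192) and (305,193), and the house at (368,248). In the side view the silo is at (303,167) and the board at (335,235).

Run:
```python
import cv2
a=cv2.imread('pics/scene0.png')[145:310,165:410]; a=cv2.resize(a,None,fx=3.2,fy=3.2,interpolation=cv2.INTER_CUBIC); cv2.imwrite('pics/sc.png',a)
a=cv2.imread('pics/side0.png')[140:290,250:400]; a=cv2.resize(a,None,fx=4,fy=4,interpolation=cv2.INTER_CUBIC); cv2.imwrite('pics/si.png',a)
```

```text
(no output)
```

View pics/sc.png

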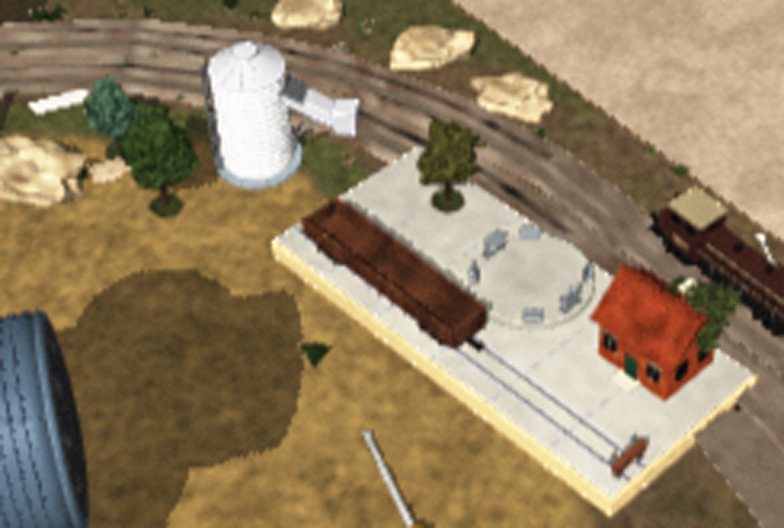

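View pics/si.png

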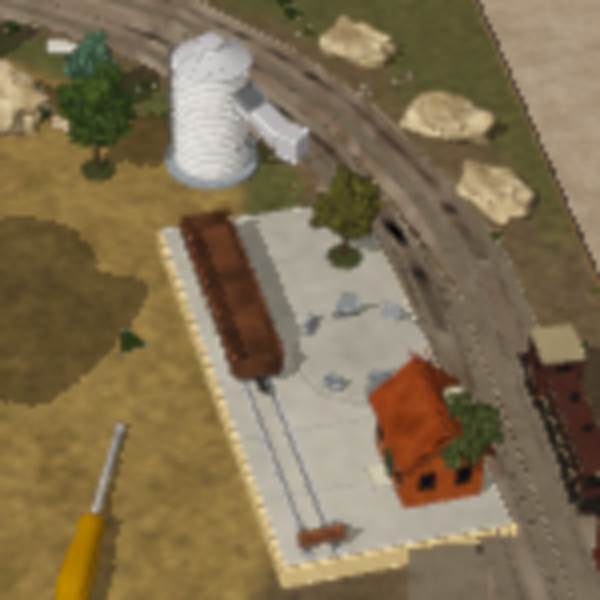

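Run:
```python
from h import *
import pickle
d=pickle.load(open('c0.pkl','rb')); S,D=d['scene'],d['side']
s=lambda u,v,z:ray(S,165+(u+.5)/3.2-.5,145+(v+.5)/3.2-.5,z)[:2]
t=lambda u,v,z:ray(D,250+(u+.5)/4-.5,140+(v+.5)/4-.5,z)[:2]
for f,c in((s,[(273,242),(415,147),(757,378),(610,500)]),(t,[(160,232),(310,207),(517,525),(283,573)])):
    p=np.array([f(*q,.02) for q in c]); print(p.round(4).tolist(),'centre',p.mean(0).round(4))
    for a,b in((0,1),(3,2),(3,0),(2,1)): e=p[b]-p[a]; print(np.linalg.norm(e).round(4),np.arctan2(e[1],e[0]).round(3))
print('pad',s(532,277,.028),t(352,343,.028))
print('silo base',s(257,155,.005),t(213,158,.005)) 
print('roof apex',s(249,50,.108),t(212,45,.108))
print('spout',s(340,112,.06),t(287,135,.06))
print('tree',s(165,205,.002),t(98,168,.002),'treeb',s(447,200,.022),t(345,258,.022))
print('gond ends top',s(322,215,.051),s(470,325,.051),t(205,225,.051),t(258,360,.051))
```

```text
[[0.3721, 0.2161], [0.5187, 0.2311], [0.5496, -0.108], [0.4011, -0.1181]] centre [0.4604 0.0553]
0.1474 0.102
0.1489 0.068
0.3355 1.657
0.3405 1.662
[[0.3713, 0.2109], [0.4825, 0.2223], [0.5502, -0.1103], [0.3987, -0.1267]] centre [0.4507 0.049 ]
0.1118 0.103
0.1524 0.108
0.3387 1.652
0.3395 1.772
pad [0.48981553 0.0592663 ] [0.48063079 0.064188  ]
silo base [0.42698326 0.31806455] [0.4254912 0.3101596]
roof apex [0.43164263 0.31723379] [0.42453068 0.30880871]
spout [0.47262425 0.26344694] [0.47113606 0.25748655]
tree [0.34114948 0.31911942] [0.33908353 0.31518094] treeb [0.49818302 0.16634435] [0.49545419 0.15948756]
gond ends top [0.39947888 0.18850614] [0.41219043 0.03596814] [0.39832078 0.17576451] [0.41065702 0.03251079]
```

```bash
cat >> h.py <<'E'
def go(x,y,z,yaw):
    o=robot.get_obs(); M=R.from_quat(o['tool_rot']).as_matrix(); p=o['position']
    cy=np.arctan2(M[1,1],M[0,1]); d=M.T@(np.array([x,y,z])-p); t=-(yaw-cy)
    print('at',p.round(4),'yaw',cy.round(4),'tool delta',d.round(4),'len',np.linalg.norm(d).round(3),'turn',round(t,4),'t',round(o['time'],2))
E
python3 nudge.py '[[[-0.0241,-0.0291,-0.001],0],[[-0.0241,-0.0291,-0.001],0],[[-0.0241,-0.0291,-0.001],0],[[-0.0241,-0.0291,-0.001],0],[[-0.0241,-0.0291,-0.001],0],[[-0.0241,-0.0291,-0.001],0],[[-0.0241,-0.0291,-0.001],0],[[-0.0241,-0.0291,-0.001],0],[[-0.0241,-0.0291,-0.001],0],[[-0.0241,-0.0291,-0.001],0],[[-0.0241,-0.0291,-0.001],0],[[-0.0241,-0.0291,-0.001],0],[[-0.0241,-0.0291,-0.001],0],[[-0.0241,-0.0291,-0.001],0],[[-0.0241,-0.0291,-0.001],0],[[-0.0241,-0.0291,-0.001],0],[[-0.0241,-0.0291,-0.001],0]]'
python3 nudge.py '[[[0,0,0],0.122],[[0,0,0],0.122],[[0,0,0],0.122],[[0,0,0],0.122],[[0,0,0],0.122],[[0,0,0],0.122],[[0,0,0],0.122],[[0,0,0],0.122],[[0,0,0],0.122],[[0,0,0],0.122],[[0,0,0],0],[[0,0,0],0]]'
python3 - <<'E'
from h import *
import pickle
c=shot('wrist','w1.png'); pickle.dump(c,open('w1.pkl','wb')); go(.43,.02,.2,.09); print(c['xyz'],rot(c).round(3))
E
```

```text
time: 1.57
position: [0.4296, 0.0184, 0.1998]
tool_rot: [0.13, 0.991, 0.0, -0.0]
ft_force: [0.2, -0.2, -0.5]
grip_width: 0.0869
grip_force: 0.0
time: 2.57
position: [0.4292, 0.0203, 0.1997]
tool_rot: [0.673, 0.739, -0.0, -0.0]
ft_force: [0.9, -0.0, -0.0]
grip_width: 0.0869
grip_force: 0.0
at [0.4293 0.0202 0.1997] yaw 0.0929 tool delta [-0.0003  0.0007 -0.0003] len 0.001 turn 0.0029 t 2.62
[0.42143167 0.09322355 0.40087635] [[ 0.996  0.089  0.025]
 [ 0.092 -0.959 -0.268]
 [-0.     0.269 -0.963]]
```

View pics/w1.png

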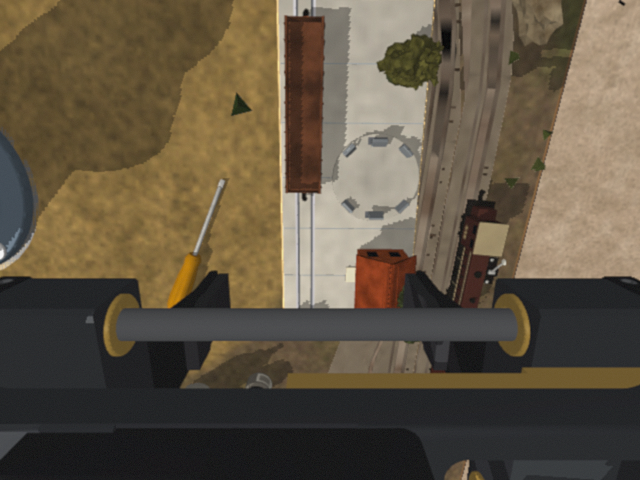

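The wrist view shows the gondola spanning (304,17) to (304,192), the pad with its clips and lugs centred near (377,176), the tree at (411,60), the house at (386,280) and the rails at columns 298 and 312.

Run:
```python
from h import *
import pickle
c=pickle.load(open('w1.pkl','rb')); im=c['img'].astype(int)
r=im[125:225,335:425]; m=((r[...,2]-r[...,0]>8)).astype(np.uint8)
n,l,st,ce=cv2.connectedComponentsWithStats(m)
for i in range(1,n):
    if st[i,4]>25: print((ce[i]+[335,125]).round(1),st[i], ray(c,*(ce[i]+[335,125]),.036)[:2].round(4))
h=cv2.cvtColor(c['img'],cv2.COLOR_RGB2HSV)
m=((im[...,0]-im[...,2]>25)&(im[...,0]<150)).astype(np.uint8); m[:,:283]=0;m[:,330:]=0;m[200:]=0
m=cv2.morphologyEx(m,cv2.MORPH_OPEN,np.ones((3,3)));n,l,st,ce=cv2.connectedComponentsWithStats(m)
i=1+st[1:,4].argmax();print('gond',st[i]); (cx,cy),wh,a=cv2.minAreaRect(np.argwhere(l==i)[:,::-1].astype(np.float32)); print(cx,cy,wh,a)
x,y,w,hh=st[i,:4]
for u,v in((x+w/2,y),(x+w/2,y+hh),(x,y+hh/2),(x+w,y+hh/2),(cx,cy)): print(ray(c,u,v,.051)[:2].round(4))
# board left edge & rails: paving boundaries per row
for v in (210,240,270,290):
    g=im[v,270:345]; pav=np.where((g.min(1)>150))[0]+270
    dark=[k+270 for k in range(18,60) if g[k].sum()<g[[k-4,k+4]].sum()/2-50]
    print(v,pav[0],dark,ray(c,pav[0]-.5,v,.02)[:2].round(4))
```

```text
gond [ 284   16   41  178 6537]
304.0 104.5 (177.0, 40.0) 90.0
[0.4015 0.1953]
[0.4145 0.0389]
[0.3885 0.1203]
[0.4266 0.1238]
[0.4071 0.1225]
210 281 [297, 298, 299, 310, 311, 312] [0.3891 0.014 ]
240 282 [298, 299, 300, 310, 311, 312] [ 0.3925 -0.0201]
270 284 [298, 299, 310, 311, 312] [ 0.3972 -0.0559]
290 283 [298, 299, 300, 310, 311, 312] [ 0.3977 -0.0809]
```

```bash
python3 - <<'E'
from h import *
import pickle
c=pickle.load(open('w1.pkl','rb')); im=c['img'].astype(int)
print(im[150,342:358].tolist(), im[176,370:374].tolist())
g=im.sum(2); r=g[125:225,335:425]; m=((r<480)).astype(np.uint8)
n,l,st,ce=cv2.connectedComponentsWithStats(m)
for i in range(1,n):
    if st[i,4]>15: print((ce[i]+[335,125]).round(1),st[i], ray(c,*(ce[i]+[335,125]),.036)[:2].round(4))
print('rail',[ray(c,u,v,.02)[:2].round(4) for u,v in((304.5,205),(304.7,240),(304.9,270),(305,290))])
y=np.array([-.0809,.014])
E
python3 - <<'E'
import cv2
a=cv2.imread('pics/w1.png')[120:235,325:430]; cv2.imwrite('pics/w1c.png',cv2.resize(a,None,fx=5,fy=5,interpolation=cv2.INTER_CUBIC))
E
```

```text
[[134, 131, 119], [148, 144, 134], [140, 138, 131], [133, 137, 135], [138, 142, 144], [148, 153, 154], [142, 146, 148], [131, 136, 136], [115, 118, 118], [89, 92, 92], [69, 72, 74], [77, 77, 77], [112, 110, 104], [155, 149, 137], [179, 173, 157], [185, 178, 162]] [[167, 161, 146], [168, 161, 148], [168, 163, 149], [171, 164, 151]]
[389.2 167.3] [   0    0   90  100 2864] [0.4979 0.0718]
[382.9 156. ] [45 25  8 13 62] [0.4899 0.0823]
[367.5 179.3] [ 24  37  17  32 271] [0.4775 0.0577]
[383.6 185.4] [45 57  8  7 21] [0.4949 0.053 ]
[349.9 204.3] [  6  71  19  17 196] [0.4625 0.0302]
rail [array([0.4149, 0.022 ]), array([ 0.4185, -0.0177]), array([ 0.4217, -0.0536]), array([ 0.4239, -0.0785])]
```

View pics/w1c.png

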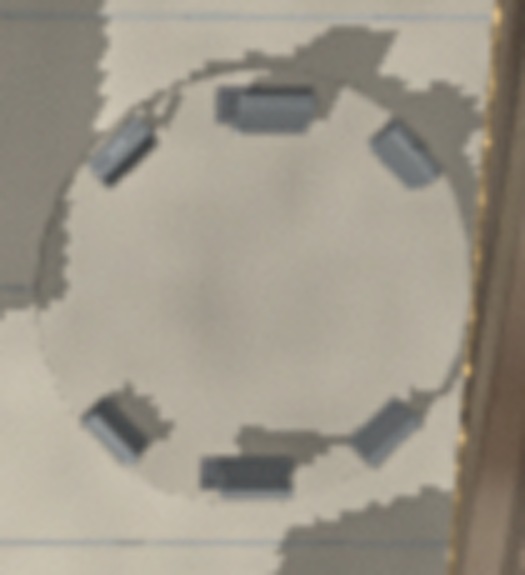

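The crop shows the pad disc outline spanning columns 37 to 472 and rows 60 to 503. The lugs are at (124,152), (406,153), (117,430) and (387,432), and the clips at (266,109) and (247,476).

Run:
```python
from h import *
import pickle
c=pickle.load(open('w1.pkl','rb'))
f=lambda u,v,z:ray(c,325+u/5-.4,120+v/5-.4,z)[:2]
E=[f(37,295,.028),f(472,265,.028),f(265,60,.028),f(240,503,.028)]; print(np.round(E,4).tolist(),((E[0]+E[1])/2).round(4),((E[2]+E[3])/2).round(4))
L=[f(*p,.0345) for p in((124,152),(406,153),(117,430),(387,432))]; print(np.mean(L,0).round(4), np.round(L,4).tolist())
C=[f(*p,.043) for p in((272,109),(252,476))]; print(np.mean(C,0).round(4),C)
e=C[0]-C[1]; print(np.arctan2(-e[0],e[1]),np.linalg.norm(e))
# predicted from rails
for y in(.0903,):
    n=np.array([np.cos(y),np.sin(y)]); print([ (n@np.array(p)).round(4) for p in((.4149,.022),(.4185,-.0177),(.4217,-.0536),(.4239,-.0785))], n@np.mean(L,0)-.075)
```

```text
[[0.4415, 0.0542], [0.5314, 0.0688], [0.4826, 0.1055], [0.49, 0.0137]] [0.4865 0.0615] [0.4863 0.0596]
[0.4866 0.0591] [[0.4557, 0.085], [0.5124, 0.0901], [0.4609, 0.0283], [0.5176, 0.0332]]
[0.4859 0.0594] [array([0.48281208, 0.09602015]), array([0.48896194, 0.02281434])]
0.0838109361454194 0.07346367154847823
[np.float64(0.4152), np.float64(0.4152), np.float64(0.4151), np.float64(0.4151)] 0.41499815105737314
```

```bash
python3 nudge.py '[[[0.0328,-0.0048,0.02],0],[[0.0328,-0.0048,0.02],0],[[0.0329,-0.0048,0.02],0],[[0,0,0.034],0],[[0,0,0.034],0],[[0,0,0.02],0],[[0,0,0.015],0],[[0,0,0],0]]' 0.06
python3 nudge.py '[[[0,0,0],0],[[0,0,0],0],[[0,0,0],0],[[0,0,0],0],[[0,0,0],0],[[0,0,0],0]]' 0.03 12
python3 -c "
from h import *
go(.415*np.cos(.0903)-.0156*np.sin(.0903),.415*np.sin(.0903)+.0156*np.cos(.0903),.037,.0903)"
```

```text
time: 3.28
position: [0.4042, 0.1171, 0.0344]
tool_rot: [0.674, 0.739, -0.002, -0.002]
ft_force: [-0.3, 0.5, -0.5]
grip_width: 0.0607
grip_force: 0.0
time: 3.78
position: [0.4067, 0.117, 0.0374]
tool_rot: [0.675, 0.738, 0.001, 0.001]
ft_force: [-0.7, -0.5, -0.2]
grip_width: 0.0326
grip_force: 0.0
at [0.4067 0.117  0.0374] yaw 0.0901 tool delta [-0.0643 -0.0006  0.0004] len 0.064 turn -0.0002 t 3.78
```

```bash
python3 nudge.py '[[[0,0,0],0],[[0,0,0],0],[[0,0,0],0]]' 0.015 12
python3 -c "
from h import *
shot('wrist','w2.png')"
```

```text
time: 4.03
position: [0.4063, 0.1171, 0.0369]
tool_rot: [0.675, 0.738, 0.0, 0.0]
ft_force: [-0.3, 0.0, 0.3]
grip_width: 0.0184
grip_force: 0.0
```

View pics/w2.png

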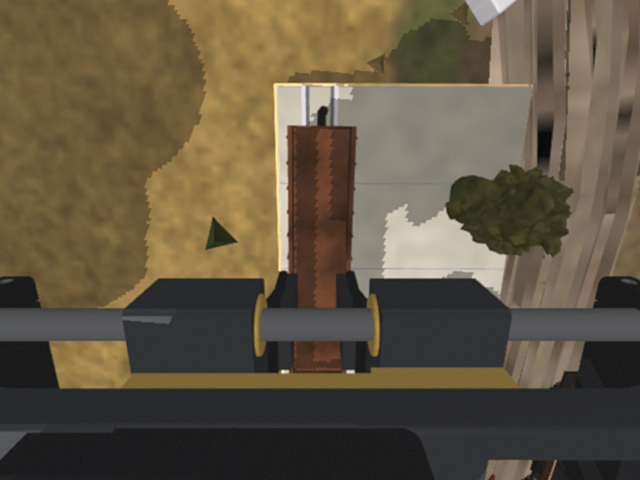

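The wrist view shows the gondola at columns 288 to 356 with the fingers over it, but they closed to 18 mm without any force. I'll open again to see whether they are inside the hollow or above the walls.

```bash
python3 nudge.py '[[[0,0,0],0],[[0,0,0],0],[[0,0,0],0],[[0,0,0],0],[[0,0,0],0],[[0,0,0],0]]' 0.06 12; python3 nudge.py '[[[0,0,0],0],[[0,0,0],0]]' ;  python3 - <<'E'
from h import *
c=shot('wrist'); im=c['img'].astype(int)
m=((im[...,0]-im[...,2]>25)&(im[...,0]<150)).astype(np.uint8); m[:,:270]=0;m[:,380:]=0;m[260:]=0;m[:115]=0
m=cv2.morphologyEx(m,cv2.MORPH_OPEN,np.ones((5,5)));n,l,st,ce=cv2.connectedComponentsWithStats(m);i=1+st[1:,4].argmax();x,y,w,h=st[i,:4];print(st[i])
for z in(.045,.051): print(ray(c,x+w/2,y,z)[:2].round(4),ray(c,x,y+15,z)[:2].round(4),ray(c,x+w,y+15,z)[:2].round(4))
E
```

```text
time: 4.58
position: [0.4062, 0.117, 0.0367]
tool_rot: [0.675, 0.738, 0.0, 0.0]
ft_force: [0.4, 0.1, -0.1]
grip_width: 0.0495
grip_force: 0.0
time: 4.75
position: [0.4062, 0.117, 0.0368]
tool_rot: [0.675, 0.738, 0.0, 0.0]
ft_force: [-0.3, -0.7, -0.2]
grip_width: 0.0577
grip_force: 0.0
[ 287  126   66  134 7745]
[0.3999 0.1964] [0.3833 0.1873] [0.418  0.1904]
[0.3999 0.1962] [0.3837 0.1874] [0.4174 0.1904]
```

```bash
python3 nudge.py '[[[-0.032,0.0005,0],0],[[0,0,0.007],0],[[0,0,0],0]]' 0.065
python3 nudge.py '[[[0,0,0],0],[[0,0,0],0],[[0,0,0],0],[[0,0,0],0],[[0,0,0],0],[[0,0,0],0],[[0,0,0],0]]' 0.028 12
```

```text
time: 5.05
position: [0.4096, 0.0844, 0.0292]
tool_rot: [0.676, 0.737, -0.0, -0.0]
ft_force: [0.4, -0.0, -0.8]
grip_width: 0.0643
grip_force: 0.0
time: 5.63
position: [0.4096, 0.0854, 0.0298]
tool_rot: [0.674, 0.738, 0.0, 0.0]
ft_force: [0.5, 0.5, -0.2]
grip_width: 0.0301
grip_force: 0.0
```

```bash
python3 nudge.py '[[[0,0,0],0],[[0,0,0],0],[[0,0,0],0],[[0,0,0],0],[[0,0,0.004],0],[[0,0,0.0035],0],[[0,0,0],0]]' 0.06
python3 nudge.py '[[[0,0,0],0],[[0,0,0],0],[[0,0,0],0],[[0,0,0],0],[[0,0,0],0],[[0,0,0],0],[[0,0,0],0]]' 0.028 12
```

```text
time: 6.22
position: [0.4091, 0.0852, 0.0216]
tool_rot: [0.675, 0.738, -0.0, -0.0]
ft_force: [-0.6, -0.7, -0.7]
grip_width: 0.0592
grip_force: 0.0
time: 6.8
position: [0.4096, 0.0852, 0.0223]
tool_rot: [0.675, 0.738, 0.0, 0.0]
ft_force: [-0.3, 0.4, -0.8]
grip_width: 0.0292
grip_force: 0.0
```

```bash
python3 -c "
from h import *
c=shot('side'); 
o=robot.get_obs()['position']; u,v=proj(c,o); print(o,u,v)
u,v=int(u),int(v); a=c['img'][v-70:v+50,u-80:u+80,::-1]; cv2.imwrite('pics/s3.png',cv2.resize(a,None,fx=5,fy=5,interpolation=cv2.INTER_CUBIC))"
```

```text
[0.40963146 0.08521704 0.02231308] 310.25097396766733 224.57656801773956
```

View pics/s3.png

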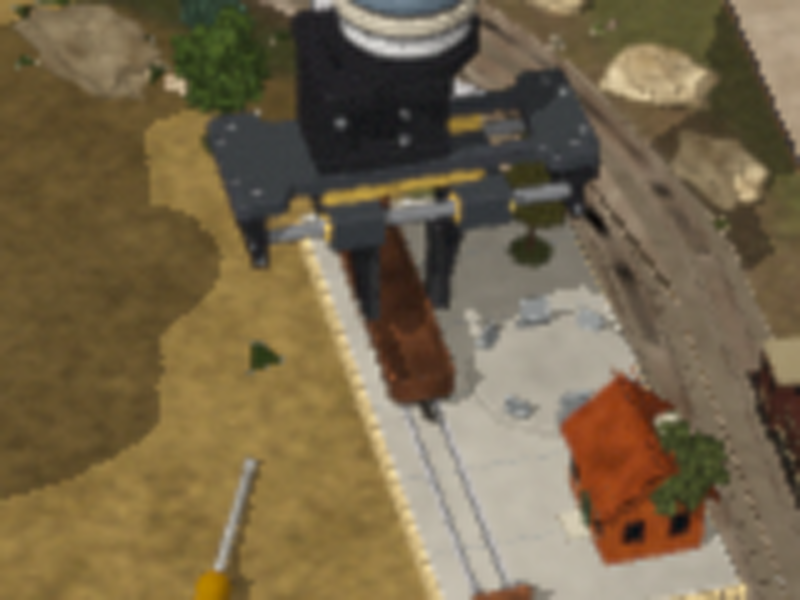

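The side view shows the gripper astride the gondola. The finger tips end at about (370,318) and (438,303) in the crop, well above the TCP's projection at (400,350). I'll compute the tip height.

```bash
python3 -c "
from h import *
c=shot('side'); p=robot.get_obs()['position']; n=np.array([np.cos(.09),np.sin(.09),0])
for s in(-.022,-.0146,.0146,.022):
  for z in(.022,.035,.045): q=p+n*s; q[2]=z; u,v=proj(c,q); print(s,z,((u-230)*5).round(),((v-154)*5).round())
print(proj(c,[.4876,.0595,.02]))
"
```

```text
-0.022 0.022 362.0 360.0
-0.022 0.035 362.0 342.0
-0.022 0.045 362.0 328.0
-0.0146 0.022 375.0 358.0
-0.0146 0.035 375.0 340.0
-0.0146 0.045 375.0 326.0
0.0146 0.022 427.0 349.0
0.0146 0.035 428.0 331.0
0.0146 0.045 428.0 317.0
0.022 0.022 440.0 347.0
0.022 0.035 441.0 329.0
0.022 0.045 441.0 315.0
[340.38835324 228.46421338]
```

```bash
python3 nudge.py '[[[0,0,0.002],0],[[0,0,0.001],0],[[0,0,0],0]]'; python3 nudge.py '[[[0,0,0.002],0],[[0,0,0],0]]'
```

```text
time: 7.15
position: [0.4094, 0.0852, 0.019]
tool_rot: [0.675, 0.738, -0.0, -0.0]
ft_force: [-0.3, -0.2, 0.9]
grip_width: 0.0278
grip_force: 0.0
time: 7.32
position: [0.4094, 0.0852, 0.017]
tool_rot: [0.675, 0.738, -0.0, -0.0]
ft_force: [-0.9, -0.9, 0.7]
grip_width: 0.0282
grip_force: 0.0
```

```bash
for i in 1 2 3; do python3 nudge.py '[[[0,0,0.0015],0],[[0,0,0],0]]' | grep -E "posi|force"; done
```

```text
position: [0.4095, 0.0852, 0.0155]
ft_force: [0.4, -0.7, -0.3]
grip_force: 0.0
position: [0.4095, 0.0852, 0.0141]
ft_force: [0.4, -0.6, 0.5]
grip_force: 0.0
position: [0.4095, 0.0852, 0.0126]
ft_force: [0.2, -0.5, 0.4]
grip_force: 0.0
```

```bash
python3 nudge.py '[[[0,0,0],0],[[0,0,0],0],[[0,0,0],0],[[0,0,0],0],[[0,0,0],0],[[0,0,0],0]]' 0.06; python3 nudge.py '[[[0,0,0],0],[[0,0,0],0],[[0,0,0],0],[[0,0,0],0],[[0,0,0],0],[[0,0,0],0]]' 0.02
python3 - <<'E'
from h import *
c=shot('wrist')
o=robot.get_obs(); p=o['position']; M=R.from_quat(o['tool_rot']).as_matrix()
print('proj tcp',proj(c,p),'grasp',proj(c,p-M[:,2]*.0187),'minus .05',proj(c,p-M[:,2]*.05),c['xyz']-p)
cv2.imwrite('pics/w4.png',c['img'][:,:,::-1])
E
```

```text
time: 8.32
position: [0.4096, 0.0852, 0.0128]
tool_rot: [0.675, 0.738, 0.0, 0.0]
ft_force: [-0.7, 0.4, -0.6]
grip_width: 0.0569
grip_force: 0.0
time: 8.82
position: [0.4096, 0.0852, 0.0127]
tool_rot: [0.675, 0.738, -0.0, -0.0]
ft_force: [0.6, -0.2, -0.3]
grip_width: 0.0279
grip_force: 0.0
proj tcp [318.06781059 263.99327374] grasp [318.23205349 275.57063923] minus .05 [318.58702853 300.59257861] [-0.0076096   0.07297832  0.20120991]
```

View pics/w4.png

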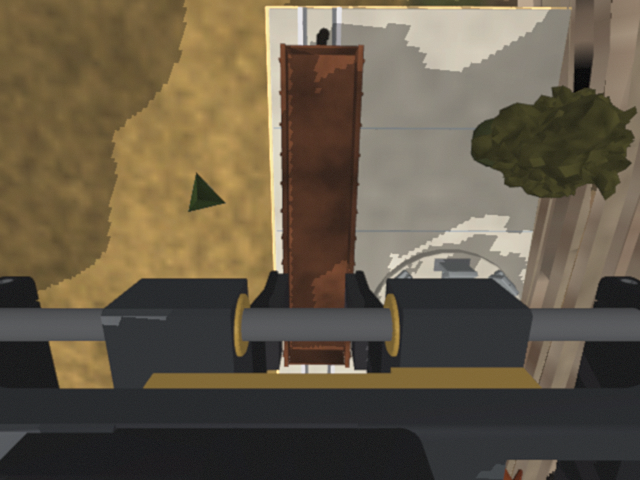

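The wrist view shows the fingers at columns 250–290 and 345–382, flanking and slightly overlapping the gondola walls at 285 and 355. The tips end near row 272, so they sit higher than the nominal TCP. I'll keep descending in small, force-watched steps.

```bash
python3 nudge.py '[[[0,0,0],0]]' 0.06;for i in 1 2 3 ; do python3 nudge.py '[[[0,0,0.002],0],[[0,0,0],0]]' | grep -E "posi|force|width"; done;  python3 nudge.py '[[[0,0,0],0],[[0,0,0],0],[[0,0,0],0],[[0,0,0],0],[[0,0,0],0],[[0,0,0],0],[[0,0,0],0]]' 0.02
```

```text
time: 8.95
position: [0.4096, 0.0852, 0.0127]
tool_rot: [0.675, 0.738, -0.0, -0.0]
ft_force: [0.0, 0.0, 0.3]
grip_width: 0.0273
grip_force: 0.0
position: [0.4095, 0.0852, 0.0105]
ft_force: [0.3, 0.2, -0.4]
grip_width: 0.0378
grip_force: 0.0
position: [0.4095, 0.0852, 0.0085]
ft_force: [0.1, -0.1, 0.6]
grip_width: 0.0499
grip_force: 0.0
position: [0.4094, 0.0852, 0.0065]
ft_force: [0.3, 0.8, 0.5]
grip_width: 0.0579
grip_force: 0.0
time: 10.03
position: [0.4097, 0.0852, 0.0068]
tool_rot: [0.675, 0.738, 0.0, 0.0]
ft_force: [-0.0, 0.7, 0.1]
grip_width: 0.0338
grip_force: 12.0
```

```bash
python3 nudge.py '[[[-0.006,0,0],0],[[-0.012,0,0],0],[[-0.012,0,0],0],[[-0.012,0,0],0],[[-0.012,0,0],0],[[-0.0065,0,0],0],[[-0.0038,-0.0005,0],0],[[0,0,0],0]]' 0.02 18
python3 nudge.py '[[[0,0,0],0],[[0,0,0],0],[[0,0,0],0],[[0,0,0],0],[[0,0,-0.03],0],[[0,0,-0.04],0],[[0,0,-0.04],0],[[0,0,-0.04],0],[[0,0,-0.04],0]]' 0.06
python3 nudge.py '[[[0,0.02,-0.01],0],[[0.04,0,0],0],[[0,0,0],0],[[0,0,0],0]]' 0.087
python3 - <<'E'
from h import *
import pickle
c=shot('wrist','w5.png'); pickle.dump(c,open('w5.pkl','wb')); im=c['img'].astype(int); go(.43,.02,.2,.09)
m=((im[...,0]-im[...,2]>25)&(im[...,0]<150)).astype(np.uint8)
u0,v0=proj(c,[.4116,.0528,.051]); print(u0,v0); m[:,:int(u0)-28]=0;m[:,int(u0)+28:]=0
m=cv2.morphologyEx(m,cv2.MORPH_OPEN,np.ones((5,5)));n,l,st,ce=cv2.connectedComponentsWithStats(m);i=l[int(v0),int(u0)];x,y,w,h=st[i,:4];print(st[i])
n=np.array([np.cos(.0903),np.sin(.0903)]);t=np.array([-n[1],n[0]])
for u,v in((x+w/2,y),(x+w/2,y+h),(x,y+h/2),(x+w,y+h/2)): q=ray(c,u,v,.051)[:2]; print(q.round(4),n@q-.415,t@q-.0156)
E
```

```text
time: 10.7
position: [0.4151, 0.0203, 0.0068]
tool_rot: [0.675, 0.738, 0.0, 0.0]
ft_force: [0.2, -0.9, 1.1]
grip_width: 0.034
grip_force: 18.0
time: 11.45
position: [0.4139, 0.0217, 0.1986]
tool_rot: [0.674, 0.738, -0.0, -0.0]
ft_force: [1.7, -0.1, -0.7]
grip_width: 0.0599
grip_force: 0.0
time: 11.78
position: [0.4303, 0.0644, 0.2069]
tool_rot: [0.673, 0.74, -0.0, -0.0]
ft_force: [0.1, 0.1, -0.3]
grip_width: 0.0794
grip_force: 0.0
at [0.4304 0.0635 0.2066] yaw 0.0926 tool delta [-0.0433 -0.0044  0.0066] len 0.044 turn 0.0026 t 11.83
298.38808209125995 221.36324525329275
[ 282  143   35  144 4827]
[0.4064 0.1314] 0.0016047017493125426 0.07864250996775175
[ 0.4187 -0.0207] 0.0001248400388558779 -0.07394478694655406
[0.3942 0.058 ] -0.017202958381472067 0.006569356111060392
[0.4302 0.0613] 0.019015371732273245 0.006683698508657229
```

```bash
python3 nudge.py '[[[0.038,0.0123,0],0],[[0.038,0.0123,0],0],[[0.038,0.0123,0],0],[[0.038,0.0123,0],0],[[0.038,0.0123,0],0],[[0,0,0],-0.1195],[[0,0,0],-0.1195],[[0,0,0],-0.1195],[[0,0,0],-0.1195],[[0,0,0],-0.1195],[[0,0,0],0],[[0,0,0],0]]' 0.087
python3 - <<'E'
from h import *
import pickle
c=shot('wrist','w6.png'); pickle.dump(c,open('w6.pkl','wb')); go(.474,.258,.21,.69)
print(proj(c,[.427,.314,.108]),proj(c,[.472,.26,.06]))
cv2.imwrite('pics/w6s.png',c['img'][:300,:,::-1])
E
```

```text
time: 12.83
position: [0.4753, 0.2566, 0.206]
tool_rot: [0.429, 0.903, -0.001, -0.001]
ft_force: [0.0, 0.7, 0.5]
grip_width: 0.087
grip_force: 0.0
at [0.4753 0.2567 0.2062] yaw 0.6836 tool delta [ 0.0018 -0.0002 -0.0038] len 0.004 turn -0.0064 t 12.88
[316.1787144  137.03461909] [317.14130007 210.09809464]
```

View pics/w6s.png

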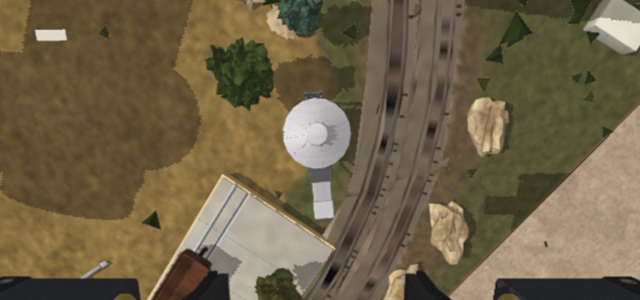

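The wrist view shows the silo roof centred at (317,133), the ladder at (313,95), the spout end at (323,209) and the big tree at (240,72).

Run:
```python
from h import *
import pickle
c=pickle.load(open('w6.pkl','rb')); im=c['img'].astype(int)
m=((im.min(2)>135)&(im.max(2)-im.min(2)<30)).astype(np.uint8); m[:,:275]=0;m[:,360:]=0;m[172:]=0;m[:90]=0
m=cv2.morphologyEx(m,cv2.MORPH_OPEN,np.ones((5,5)));k=max(cv2.findContours(m,0,2)[0],key=cv2.contourArea); e=cv2.minEnclosingCircle(k);f=cv2.fitEllipse(cv2.convexHull(k)); print('roof',e,f)
m=((im.min(2)>150)&(im.max(2)-im.min(2)<40)).astype(np.uint8); m[:,:300]=0;m[:,345:]=0;m[:180]=0;m[222:]=0
n,l,st,ce=cv2.connectedComponentsWithStats(m); i=1+st[1:,4].argmax(); print('spout',st[i],ce[i])
a=ray(c,*f[0],.092)[:2]; b=ray(c,317.5,133,.111)[:2]; s1=ray(c,323.5,210,.06)[:2]; s0=ray(c,321,185,.068)[:2]
print(a,b,s1,s0); 
for o in(a,b):
  d=s1-o; print(np.linalg.norm(d),np.arctan2(d[1],d[0]))
d=s1-s0; print(np.arctan2(d[1],d[0]))
d=a-ray(c,313,95,.09)[:2]; print('ladder',np.linalg.norm(d),np.arctan2(d[1],d[0]))
```

```text
roof ((316.33135986328125, 132.68630981445312), 34.955787658691406) ((315.9936828613281, 132.74844360351562), (67.31891632080078, 69.79444885253906), 178.79335021972656)
spout [313 182  21  37 642] [322.35202492 200.33800623]
[0.4245789  0.31667348] [0.42586351 0.31709882] [0.47688026 0.26409888] [0.45839344 0.28258123]
0.07415874714742036 -0.7880036023512711
0.07356427287716343 -0.8044620381968602
-0.7852776419995933
ladder 0.030579175796518934 -0.8059057119681866
```

```bash
python3 nudge.py '[[[0.039,-0.0004,0],0],[[0.039,-0.0004,0],0],[[0,0,0],-0.0924],[[0,0,0.03],0],[[0,0,0.03],0],[[0,0,0.03],0],[[0,0,0],0],[[0,0,0],0]]' 0.087
python3 -c "
from h import *
go(.4252,.3169,.03,.776)"
```

```text
time: 13.55
position: [0.4242, 0.3165, 0.1156]
tool_rot: [0.386, 0.922, -0.002, -0.001]
ft_force: [0.8, 0.8, 0.4]
grip_width: 0.0869
grip_force: 0.0
at [0.4242 0.3165 0.1156] yaw 0.7781 tool delta [-0.0006  0.0014  0.0856] len 0.086 turn 0.0021 t 13.55
```

```bash
python3 nudge.py '[[[-0.0005,0.0012,0.03],0],[[0,0,0.02],0],[[0,0,0.015],0],[[0,0,0.01],0],[[0,0,0],0]]' | grep -E "posi|force";  python3 nudge.py '[[[0,0,0.005],0],[[0,0,0.003],0],[[0,0,0.003],0],[[0,0,0],0]]' | grep -E "posi|force"
python3 nudge.py '[[[0,0,0],0],[[0,0,0],0],[[0,0,0],0],[[0,0,0],0],[[0,0,0],0],[[0,0,0],0],[[0,0,0],0]]' 0.045 30
```

```text
position: [0.4268, 0.3177, 0.0416]
ft_force: [-0.3, 0.3, 0.5]
grip_force: 0.0
position: [0.4267, 0.3179, 0.031]
ft_force: [0.2, 0.6, 0.4]
grip_force: 0.0
time: 14.88
position: [0.4263, 0.3177, 0.0308]
tool_rot: [0.385, 0.923, -0.0, -0.0]
ft_force: [-0.5, 0.0, 0.6]
grip_width: 0.0555
grip_force: 29.7
```

```bash
python3 nudge.py '[[[0,0,-0.005],0],[[0,0,-0.01],0],[[0,0,-0.02],0],[[0,0,-0.02],0],[[0,0,-0.02],0],[[0,0,-0.02],0],[[0,0,-0.02],0],[[0,0,-0.01],0],[[0,0,0],0],[[0,0,0],0]]' 
python3 nudge.py '[[[0,0,0],0.06],[[0,0,0],0.11],[[0,0,0],0.11],[[0,0,0],0.11],[[0,0,0],0.11],[[0,0,0],0.11],[[0,0,0],0.11],[[0,0,0],0.11],[[0,0,0],0.11],[[0,0,0],0.11],[[0,0,0],0.11],[[0,0,0],0.11],[[0,0,0],0.11],[[0,0,0],0.11],[[0,0,0],0.11],[[0,0,0],0.11],[[0,0,0],0.11],[[0,0,0],0.11],[[0,0,0],0.11],[[0,0,0],0.11]]'
python3 nudge.py '[[[0,0,0],0.11],[[0,0,0],0.05],[[0,0,0],0],[[0,0,0],0]]'
python3 -c "
from h import *
go(.4863,.0595,.155,.0903-np.pi/2)"
```

```text
time: 15.72
position: [0.4265, 0.3178, 0.1561]
tool_rot: [0.385, 0.923, 0.0, 0.0]
ft_force: [-0.1, 0.3, -1.4]
grip_width: 0.0555
grip_force: 29.8
time: 17.38
position: [0.4252, 0.3171, 0.1539]
tool_rot: [0.995, 0.097, -0.002, 0.001]
ft_force: [-0.2, -0.2, -1.6]
grip_width: 0.0559
grip_force: 29.8
time: 17.72
position: [0.4255, 0.3173, 0.1544]
tool_rot: [1.0, 0.021, -0.001, 0.001]
ft_force: [-0.9, -0.7, -0.9]
grip_width: 0.0556
grip_force: 29.8
at [0.4255 0.3173 0.1544] yaw -1.5287 tool delta [ 0.0499  0.2602 -0.0005] len 0.265 turn -0.0482 t 17.72
```

```bash
python3 nudge.py '[[[0.0062,0.0325,0],0],[[0.0062,0.0325,0],0],[[0.0062,0.0325,0],0],[[0.0062,0.0325,0],0],[[0.0062,0.0325,0],0],[[0.0062,0.0325,0],0],[[0.0062,0.0325,0],0],[[0.0062,0.0325,0],0],[[0,0,0],-0.048],[[0,0,0],0],[[0,0,0],0],[[0,0,0],0]]'
python3 - <<'E'
from h import *
import pickle
go(.4863,.0595,.085,.0903-np.pi/2)
for n in('scene','side','wrist'): pickle.dump(shot(n,n+'7.png'),open(n+'7.pkl','wb'))
p=robot.get_obs()['position']; b=p-[0,0,.031]
th=.0903
for n in('scene','side'):
    c=pickle.load(open(n+'7.pkl','rb')); tip=b+[-.073*np.cos(th),-.073*np.sin(th),.06]
    print(n,'expected spout',proj(c,tip).round(1),'rim centre',proj(c,b).round(1),'apex',proj(c,b+[0,0,.111]).round(1))
    im=c['img'].astype(int); m=((im.min(2)>140)&(im.max(2)-im.min(2)<45)).astype(np.uint8)
    u,v=proj(c,tip).astype(int); w=m[v-14:v+15,u-22:u+22]; print('\n'.join(''.join('#' if q else '.' for q in r) for r in w[::1]))
E
```

```text
time: 18.72
position: [0.4858, 0.0608, 0.1553]
tool_rot: [0.999, 0.045, -0.001, -0.0]
ft_force: [-0.6, -0.3, -1.5]
grip_width: 0.056
grip_force: 29.8
at [0.4858 0.0608 0.1553] yaw -1.4817 tool delta [0.0005 0.0013 0.0703] len 0.07 turn -0.0012 t 18.72
scene expected spout [305.7 196.1] rim centre [330.1 200.6] apex [331.2 159.9]
..........................................##
.........................................###
.............................####........###
.............................#####......####
............................########...#####
...........................##########..#####
..........................##################
.........................###################
.........................###################
...........###..........####################
..........####........######################
........#####.......########################
.......######......###############..########
.....#######.....#################..########
....########.....################...########
..##########.....###############.....#######
.############....##############....##.######
####
[... 1218 characters left out ...]
....#.##########...######
..................####################.#####
..................###################..#####
..................#################....#####
..................###############......#####
..................##############.......#####
..................############.........#####
..................##########...........#####
..................########.............#####
...................#######.............#####
...................#######.....#####...#####
...................##.....##########..######
..................#################...######
..........#..######################...######
.......##.#########################.########
#########.##################################
```

```bash
python3 nudge.py '[[[0.0004,0.0012,0.015],0],[[0,0,0.02],0],[[0,0,0.02],0],[[0,0,0.015],0],[[0,0,0.004],0],[[0,0,0.002],0],[[0,0,0],0],[[0,0,0],0]]' 
python3 nudge.py '[[[0,0,0.003],0],[[0,0,0.002],0],[[0,0,0.002],0],[[0,0,0],0]]'  - 50 | grep -E "posi|rot|force|wid"
python3 -c "
from h import *
go(.4863,.0595,.059,.0903-np.pi/2); print(robot.get_obs()['moment'])"
```

```text
time: 19.53
position: [0.4879, 0.0591, 0.0805]
tool_rot: [0.999, 0.045, 0.001, 0.0]
ft_force: [0.9, -0.5, -0.1]
grip_width: 0.0555
grip_force: 29.8
position: [0.4869, 0.0588, 0.0727]
tool_rot: [0.999, 0.044, -0.0, -0.0]
ft_force: [-0.8, 0.4, -1.7]
grip_width: 0.0555
grip_force: 49.6
at [0.4869 0.0588 0.0727] yaw -1.4822 tool delta [-0.0006 -0.0007  0.0137] len 0.014 turn -0.0017 t 19.87
[-0.03395213  0.1287791   0.00517166]
```

```bash
for i in 1 2 3 4 5; do python3 nudge.py '[[[0,0,0.002],0],[[0,0,0],0]]' | grep -E "posi|force:|wid"; done
```

```text
position: [0.487, 0.0588, 0.0706]
ft_force: [-0.1, -0.4, -1.7]
grip_width: 0.0552
grip_force: 49.6
position: [0.4873, 0.0586, 0.0686]
ft_force: [0.2, 0.0, -1.0]
grip_width: 0.0553
grip_force: 49.6
position: [0.4875, 0.0586, 0.0668]
ft_force: [0.8, -1.7, 0.4]
grip_width: 0.0555
grip_force: 49.6
position: [0.488, 0.0586, 0.0656]
ft_force: [-0.5, -0.5, 1.4]
grip_width: 0.0554
grip_force: 49.6
position: [0.4876, 0.0586, 0.0627]
ft_force: [1.5, -2.1, -1.6]
grip_width: 0.0555
grip_force: 49.7
```

```bash
for i in 1 2 3 4 5; do python3 nudge.py '[[[0,0,0.0015],0],[[0,0,0],0]]' | grep -E "posi|force:|wid"; done
```

```text
position: [0.4873, 0.0587, 0.0609]
ft_force: [2.0, -1.7, -3.6]
grip_width: 0.0552
grip_force: 49.7
position: [0.4865, 0.059, 0.0591]
ft_force: [0.8, -1.1, -2.6]
grip_width: 0.0554
grip_force: 49.7
position: [0.4869, 0.0591, 0.0587]
ft_force: [-0.5, -0.9, 4.8]
grip_width: 0.0554
grip_force: 49.6
position: [0.487, 0.0592, 0.0586]
ft_force: [-2.8, 1.2, 16.8]
grip_width: 0.0551
grip_force: 49.7
position: [0.4871, 0.0595, 0.0584]
ft_force: [-5.8, 1.2, 27.7]
grip_width: 0.0555
grip_force: 49.3
```

```bash
for i in 1 2 3; do python3 nudge.py '[[[0,0,-0.0018],0],[[0,0,0],0]]' | grep -E "posi|force:"; done
```

```text
position: [0.4873, 0.0594, 0.0584]
ft_force: [-2.4, 1.4, 14.8]
grip_force: 49.4
position: [0.4869, 0.0592, 0.0588]
ft_force: [0.7, -1.1, -0.3]
grip_force: 49.6
position: [0.4863, 0.0592, 0.0593]
ft_force: [2.3, 1.6, -12.0]
grip_force: 49.6
```

```bash
python3 nudge.py '[[[0,0,0.0016],0],[[0,0,0.001],0],[[0,0,0],0]]' | grep -E "posi|force:"; python3 nudge.py '[[[0,0,0],0],[[0,0,0],0],[[0,0,0],0],[[0,0,0],0],[[0,0,0],0],[[0,0,0],0],[[0,0,-0.01],0],[[0,0,-0.03],0],[[0,0,-0.03],0],[[0,0,-0.03],0],[[0,0,-0.03],0],[[-0.01,0,-0.02],0],[[0.04,0,0],0],[[0,0,0],0],[[0,0,0],0]]' 0.087
python3 - <<'E'
from h import *
import pickle
P=np.array([.4863,.0595,.028]); th=.0903; A=np.array([-np.cos(th),-np.sin(th),0])
for n in('scene','side','wrist'):
    c=shot(n,n+'9.png'); pickle.dump(c,open(n+'9.pkl','wb'))
    im=c['img'].astype(int); m=((im.min(2)>140)&(im.max(2)-im.min(2)<45)).astype(np.uint8)
    ap=proj(c,P+[0,0,.111]); sp=proj(c,P+A*.073+[0,0,.06]); sh=proj(c,P+[0,0,.08])
    print(n,'apex',ap.round(1),'spout',sp.round(1))
    m=im.sum(2)
    if n=='wrist': continue
    u,v=((ap+sp)/2).astype(int); w=m[v-22:v+24:1,u-34:u+34]; print(u,v); print('\n'.join(''.join(' .:-=+*#%@'[min(9,q//77)] for q in r) for r in w))
E
```

```text
position: [0.4868, 0.059, 0.0586]
ft_force: [-0.2, 0.3, 2.6]
grip_force: 49.5
time: 23.53
position: [0.5184, 0.0614, 0.2085]
tool_rot: [0.999, 0.044, 0.001, 0.0]
ft_force: [-0.2, -0.4, 0.2]
grip_width: 0.0868
grip_force: 0.0
scene apex [330.7 196. ] spout [306.9 229.9]
318 212
=-----==++++-::.::::::::::::.::::========----::------=---:---:::----
+==-----=+%#*+:.:-:::.::::::.=++++==---====-=--------====---:::-----
+++==--=+*%#*-.:::::::::::.:.-+++*++==----====-------==-===-::------
***++++%####=:.:::::::::::::.:+++++++==-==+++++**+==--=-====--------
*****+*%###*-::::.::::::::::.:++++++++=+****##%%%@**++=-====--------
==*#%######=::::::.:.::::::..-++++++++*#####%%%%@@%****+=+=---=-----
--+#%######-:.::.:...:-::::::--=+++=+*#####%%%%%@@@####**+=---==----
=*#########=::::::.:::::.:.::.:-=+=+###%%%%%@@@@@@@######*+----=----
*##########*-:::.::::-::......::-=+#%%%%%%%#%@@@@@%#%%%####-------=-
############+-:.:::::::....::-==--*%%%%%%%%%%@%%%%#%%%%%%##+------=-
############=:..::::::...:.--=====%%%%%%@@@@@@@@@@@@@%%%%%%#=-------
############-:.:::....::.::=-=---=@%%%@@@@@@@@@@@@@@@@%%%%%%=--
[... 4922 characters left out ...]
**##%%%%%%%%%%######**+--:--------
=+**#***=::...:-***********++=++==+*#%%%%%%%%%%%%%%##***+----==--:--
==+*#***+-:....-+*********====+++=-+##%%%%%%%%%%#####*+*+--------:--
==++*****+:....:=*******++====+==--=#%%%%%%%%%%%%%##***++----=-=-::-
==+*##***+-:...:=*******-=======--==##%%%%%%%%#######**++---====----
===**#****-:....-*****+=:-======--==*%%%%%%%%%%%%%###***+---=-===---
-==+**###*+::...:=----::.-======--=*##%%%%%%%%%%%####***+=-=========
===+*####*+-:....::......:=======+**#%%%%%%%%%%%%#####**+=--==---===
====**###**-::...........:-=====+**###%%%%%%%%%%%####**++=-=====-===
====+*####*=::...::::::::.:=====****#%%%%%%%%%%%%###***+=====+*=-===
wrist apex [315.6 268.2] spout [315.9 318. ]
```

The silo stands upright and its spout is over the gondola, where I expected it (scene about (307,229)). The pull test showed the clips holding against 12 N.

```bash
python3 -c "
from rig import robot, vision
print(robot.hand_in())"
```

```text
the job is handed in; nothing more can be done
None
```

I handed the job in at about 24 s of the 51 s: the silo is pressed onto its pad with both clips holding against a 12 N upward pull and its chute facing the rails, the gondola measured about 2 mm from the loading spot, and everything is released; the hand-in call returned no verdict, and I did not re-measure the trees, pots or glue bottle at the end.

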